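# Reset the jammed hold-down stop of a vial stand

## Task

The hold-down stop of the vial stand is set too high for the vial standing in it. Swing the bar of the jam nut anticlockwise (seen from above) until the nut is loose, turn the T-handle clockwise until the rubber tip presses on the vial's cap with about 15 N (never more than 50 N), then swing the bar back clockwise until the nut is snug, at about 0.6 N m, and no more. Leave the vial in its cup and do not disturb the other things on the bench.

Things in the scene. Friction and masses are not known exactly. Their poses are not given: they have to be found in the camera images.
- stand: White C-shaped vial hold-down stand fixed to the bench. Origin on the vertical spindle axis at bench level, z up. Base plate 130 x 170 x 12 mm; column at its +y side (71 to 99 mm from the axis, 168 mm high); bridge from column to axis, 45 mm wide, underside 145 mm, top 168 mm over the bench. Only the nut and the T-handle stand above the bridge.
- t_handle (a point): Centre of the steel T-handle on top of the spindle, on the spindle axis 235 mm above the bench (it keeps this height). A bar 50 mm long (x axis), 12 mm thick (y axis), 24 mm tall. Turns with 0.1 N m of friction while the nut is loose, clamped (over 1 N m) while it is tight. Clockwise from above lowers the stop rod 6 mm per rad; the tip starts 2.4 to 7.2 mm above the cap (0.4 to 1.2 rad).
- spindle: The spindle with its T-handle, same point. Once the tip is on the cap, each further 0.1 rad adds about 12 N on the cap and 0.07 N m to the turning torque: 15 N is felt as about 0.19 N m in all, 50 N as 0.4 N m. Let go, it springs back by itself until some 17 N are left on the cap, if it was more.
- nut: Steel hex jam nut, 41 mm across corners, 16 mm tall, round the spindle below the T-handle, with a tommy bar. Origin on the axis at half its height, level with the bar; 186 to 188 mm above the bench at the start, rising 4 mm per rad anticlockwise. Starts tight. Anticlockwise from above loosens (up to 0.5 N m); surely loose 1.55 rad from its start, with a stop 0.2 to 0.35 rad beyond.
- bar_ball (a point): Centre of the black ball, 16 mm in diameter, on the end of the nut's tommy bar, 110 mm from the spindle axis. The bar is round, 10 mm thick, level, radial; it may be pushed sideways, best 85 to 100 mm from the axis (nearer in, a gripper may touch the T-handle), and clears the bridge all round. It starts on the robot's side of the stand.
- washer: Dark thrust washer, 38 mm in diameter, under the nut; does not turn. Loose, the nut turns with 0.12 N m. It seats at an angle that differs each time (by 0.9 rad) and cannot be seen; from there the torque to keep it turning rises about 0.9 N m per rad (less once the push stops). Snug is 0.6 N m (0.4 to 0.75 will do): 6.5 N pushed squarely 93 mm from the axis. The nut stays where it is left.
- rod: Steel stop rod, 11 mm in diameter, on the spindle axis below the bridge, moving up and down with the T-handle. Origin at its lower steel end. Below it sticks out a rubber tip, 15 mm in diameter, worn to a length of 4 to 6 mm (different each time).
- vial_cap (a point): Centre of the top of the black cap of the vial under the stop rod. The vial is 16 mm in diameter (cap 17 mm) and 100 mm tall, with green liquid, and stands in the white cup (34 mm high) of the stand; cap top 118 mm above the bench.
- vial: The same vial; origin at the centre of its foot, z up along it.
- spare_vial_center (a point): Middle of a loose spare vial of the same kind, 100 mm tall, standing beside the stand. Bystander.
- spare_cap_center (a point): Middle of a loose black cap, 17 mm in diameter, 14 mm tall, lying on the stand's base plate. Bystander.
- beaker: Clear open beaker, 70 mm wide, 90 mm tall; origin under its centre. Bystander.
- jar: Brown glass jar with black lid, 60 mm wide, 80 mm tall; origin under its centre. Bystander.
- wrench: Steel wrench, 150 mm long, lying flat. Bystander.
- cuvette_tray: White open tray with compartments, 90 x 130 x 30 mm; origin under its centre. Bystander.
- screwdriver: Screwdriver, 150 mm long, lying. Bystander.
There are look-alikes about, which are no part of the job. Leave any pink look-alike of the stand alone.

How it is judged:
On the way, in this order (a step that is already met when the one before it is completed fails the run):
1. the jam nut is loose: it no longer presses on its washer (contact force between nut and washer below 2 N), for 0.2 s.
2. with the nut still loose, the stop's rubber tip is brought down to press on the vial's cap (over 4 N) (contact force between nut and washer below 2 N and contact force between rod and vial above 4 N), for 0.2 s.
At the end, for the whole second after the job is handed in: The nut is snug on its washer (clamping with 25 to 62 N, which is a tightening torque of about 0.4 to 0.75 N m), the rubber tip bears on the vial's cap with 5 to 32 N, and the vial stands upright in its cup (within 0.1 rad), centred under the rod within 5 mm (contact force between nut and washer between 25 and 62 N and contact force between rod and vial between 5 and 32 N and horizontal distance between vial_cap and rod below 0.005 m and angle between vial's own z axis and vertical below 0.1 rad); the robot touches nothing.
It fails at once if the tip presses on the vial with more than 50 N (contact force between rod and vial above 50 N).
It fails at once if the nut is forced: it clamps with more than 200 N (contact force between nut and washer above 200 N).
It fails at once if one of the other things on the bench (spare vial, spare cap, beaker, jar, wrench, tray, screwdriver) is moved more than 25 mm (distance of any of spare_vial_center, spare_cap_center, beaker, jar, wrench, cuvette_tray, screwdriver from where it was at the start of the episode above 0.025 m).
It also fails if it takes over 67 s, if anything falls off the work surface, if the arm or the gripper's body presses on something with over 40 N, if the wrist force passes 120 N, or if a joint passes its speed limit or range.

## Robot

A 6-joint arm with a two-finger parallel gripper is mounted at the origin on the work surface. World frame = base frame: x ahead of the robot, y to its left, z up, the work surface at z = 0. Lengths are in m, angles in rad, forces in N, time in s.
With the tool pointing down it reaches from about 0.375 to 0.825 m from the base axis. Payload 5.5 kg.
Tool frame: the origin (TCP) lies at the very end of the fingers, on their centre line; the grasp point (between the pads) lies 19 mm behind it; z points along the fingers, y is the direction in which the jaws open and shut (so a half turn about z gives the same grasp; the last joint's range is limited). The gripper opens to 85 mm and grips with 20 to 120 N. Pads are 22 mm wide; open, the fingers measure 114 mm over their backs; the gripper's body (76 mm by 85 mm) begins 54 mm behind the grasp point. The pads swing forward as they close: fully open they stand 13 mm farther back than shut.
Start: joints at [-1.284, 0.314, -0.047, 1.21, 0, 1.571], TCP at [0.17, -0.575, 0.231] pointing down, gripper open.
Joint ranges: [-2.67, 2.67], [-0.69, 1.73], [-1.03, 1.25], [-2.08, 2.16], [-1.42, 1.45], [-3.14, 3.14]. Speed limits (rad/s): [2.39, 2.39, 3.01, 3.14, 3.14, 3.14].

## Interface

Orientations are given as a unit quaternion [x, y, z, w].
In Python, from workcell import robot gives the robot as it stands. The module is installed in compiled form; this text tells all that it offers.
- The arm moves only by the shell command python3 -m pendant 'ROWS' [OPENING] [FORCE]. ROWS is text: rows parted by semicolons, each of 4 numbers parted by spaces: the shift along the tool's x, y, z in m, then the turn about the tool's z in rad. In form: dx dy dz turn; .... A call has exactly 8 rows; each row is the pose to reach, as a shift and turn from the pose commanded when the call began, along the tool's axes at that moment; what a row does not reach only later rows make up. A row lasts 1/10 s, in which the tool goes at most 50 mm and 8.59 degrees, less where a joint would pass 70% of its speed; a pose out of reach is approached as far as the arm can. A call with a gripper value outside its range is refused whole. OPENING is the opening, from 0 (shut) to 1 (fully open), set as the call begins (- or left out, the last holds). The fingers move at their own pace and stop on an object; FORCE is the grip in N (left out, the last holds). Time passes only in rows, so rows that repeat a pose let the fingers close, or fill a call up. It gives the time, the measured TCP pose, the force and the opening at its end, in the units of the state.
- robot.observe(): the state, without advancing time (a new reading comes with each control period).
- robot.snapshot(name): name is "scene" or "top" or "wrist"; returns the picture (480x640x3 uint8, red, green, blue); there is no depth.
- robot.camera_model(name): a dict with "intrinsics" (3x3 intrinsics, pixels), "k1" (the pictures are not rectified: a ray, as slopes to the right and down, at radius r is drawn at 1 + k1 r^2 times it, then the intrinsics apply), "eye" and "attitude" of the camera in the world. Camera axes: x right, y down, z forward; pixel columns grow to the right and rows downward; lengths in m; the calibration is good to about 2 mm. A picture is of the moment at which its call begins: read the wrist's pose just before it. camera_model takes no time and is no camera call; for the wrist camera it gives the pose at the moment of the call.
- robot.close_job(): hands the job in, once; it reports no verdict.
The state is a dict: "time_s": time; "q": joint angles; "qd": joint speeds; "joint_torque": joint torques, N m; "tool_pos": TCP position; "ee_rot": TCP orientation; "wrist_force": force on the tool from outside, world axes, zero at the start; "ft_torque": the same for the moment, N m; "width": opening from 0.0 (shut) to 1.0 (fully open).
Only numpy, scipy, OpenCV 4.12 (cv2) and the standard library are available. Lean on these libraries where they do the work, as an engineer would, in place of code of your own. Each camera call takes 0.05 s, during which the arm holds its last target. There are 200 camera calls.

## Working session

There is one attempt and no reset: what is moved stays moved. The work goes in short steps, Python scripts to look and compute and a shell command to move; the robot and the scene stay as the last step left them, time stands still between calls to the robot, and variables do not carry over. Pictures are saved under pics/ and viewed, about 8 in all and at most 12, crops included, and the job is handed in when it is done.

```bash
mkdir -p pics; python3 - <<'E'
from workcell import robot
import cv2
s=robot.observe();print(s)
for n in("scene","top"):
    cv2.imwrite(f"pics/{n}0.png",robot.snapshot(n)[:,:,::-1]);print(n,robot.camera_model(n))
print(robot.camera_model("wrist"))
E
```

```text
{'time_s': 0.0, 'q': array([-1.28401861e+00,  3.14227737e-01, -4.80577060e-02,  1.21024850e+00,
        1.38485656e-06,  1.57078247e+00]), 'qd': array([-0.00025646, -0.00079042,  0.00044054, -0.00079057, -0.00042874,
        0.00048609]), 'joint_torque': array([-9.11822608e-04, -5.39594471e+01,  3.39745259e+01,  1.94356899e-02,
        3.34022081e-05, -2.12938915e-06]), 'tool_pos': array([ 0.16955124, -0.57492977,  0.23044294]), 'ee_rot': array([ 9.89736055e-01,  1.42904813e-01, -1.23459617e-04, -8.59991342e-04]), 'wrist_force': array([-0.01860798, -0.061493  , -0.36401358]), 'ft_torque': array([0.01659756, 0.01461743, 0.01850802]), 'width': 1.0017052558978463}
scene {'intrinsics': array([[578.08572524,   0.        , 318.92535201],
       [  0.        , 578.08572524, 233.19639135],
       [  0.        ,   0.        ,   1.        ]]), 'k1': -0.04972149841315929, 'eye': array([ 1.44670737, -0.11108622,  1.05286533]), 'attitude': array([ 0.69526261,  0.59835003, -0.26527644, -0.29701103])}
top {'intrinsics': array([[491.37211929,   0.        , 318.04993018],
       [  0.        , 491.37211929, 235.95334311],
       [  0.        ,   0.        ,   1.        ]]), 'k1': -0.024845760370926916, 'eye': array([0.35917779, 0.00935377, 1.09340936]), 'attitude': array([-0.70271076,  0.70864073, -0.0425405 ,  0.04707667])}
{'intrinsics': array([[366.60325127,   0.        , 321.44539532],
       [  0.        , 366.60325127, 238.83466532],
       [  0.        ,   0.        ,   1.        ]]), 'k1': 0.015011141194463128, 'eye': array([ 0.2406156 , -0.55396202,  0.37436261]), 'attitude': array([ 0.79277988, -0.59225089, -0.08657167,  0.11508386])}
```

View pics/scene0.png

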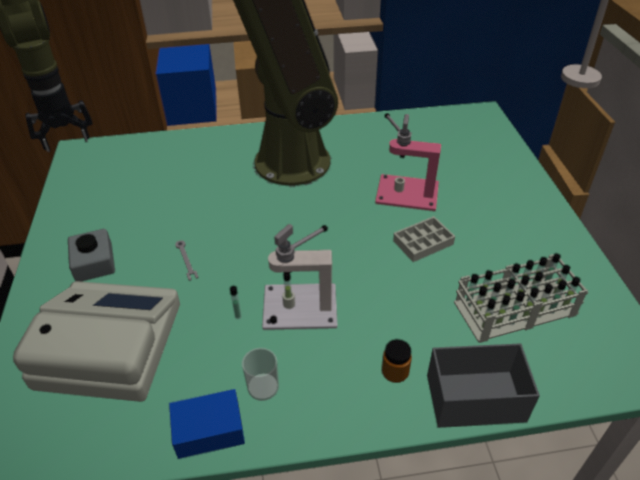

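View pics/top0.png

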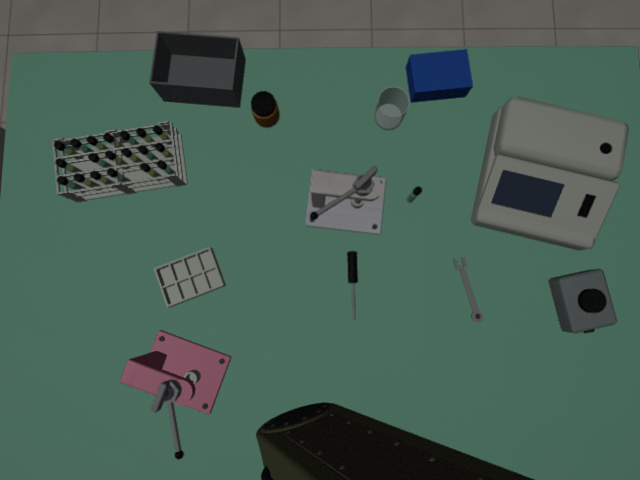

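The white stand is at about (345,200) in the top view and (300,290) in the scene view. Its ball is at about (314,216) in top and (325,229) in scene. The T-handle is at about (366,180) in top. I'll enlarge both.

```bash
cat > h.py <<'E'
import numpy as np
from scipy.spatial.transform import Rotation as R
def ray(m,u,v):
    K=m["intrinsics"];d=np.array([(u-K[0,2])/K[0,0],(v-K[1,2])/K[1,1]]);p=d.copy()
    for _ in range(8):p=d/(1+m["k1"]*p@p)
    r=R.from_quat(m["attitude"]).apply([p[0],p[1],1]);return m["eye"],r/np.linalg.norm(r)
def plane(m,u,v,z):
    e,r=ray(m,u,v);return e+r*(z-e[2])/r[2]
def tri(*obs):
    A=0;b=0
    for m,u,v in obs:
        e,r=ray(m,u,v);P=np.eye(3)-np.outer(r,r);A=A+P;b=b+P@e
    return np.linalg.solve(A,b)
def proj(m,p):
    c=R.from_quat(m["attitude"]).inv().apply(np.asarray(p)-m["eye"]);s=c[:2]/c[2];s=s*(1+m["k1"]*s@s);K=m["intrinsics"]
    return K[0,0]*s[0]+K[0,2],K[1,1]*s[1]+K[1,2]
E
python3 - <<'E'
import cv2,numpy as np
a=cv2.imread("pics/top0.png")[155:255,295:425];b=cv2.imread("pics/scene0.png")[215:335,255:355]
a=cv2.resize(a,(600,462),interpolation=cv2.INTER_CUBIC)
a=cv2.copyMakeBorder(a,0,18,0,0,cv2.BORDER_CONSTANT)
b=cv2.resize(b,(200*2,480),interpolation=cv2.INTER_CUBIC)[:, :]
a=cv2.resize(a,(400,320)); 
cv2.imwrite("pics/crop.png",np.hstack([cv2.resize(cv2.imread("pics/top0.png")[155:255,300:400],(400,400),interpolation=2),cv2.resize(cv2.imread("pics/scene0.png")[215:315,255:355],(400,400),interpolation=2)]))
E
```

```text
(no output)
```

View pics/crop.png

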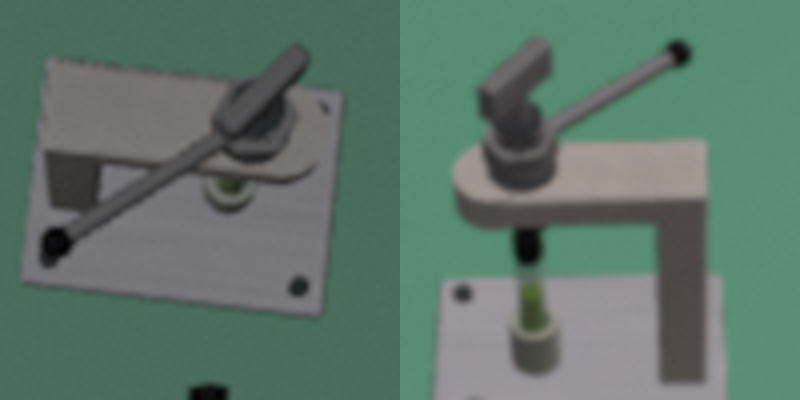

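The crop shows the T-handle's top face centred at about (365.7,178) in the top view, the ball at (314.2,215.5) in top and (324.7,228.2) in scene. In the scene view the T-handle's body is at (284,235).

```bash
python3 - <<'E'
from workcell import robot
from h import *
T=robot.camera_model("top");S=robot.camera_model("scene")
b=tri((T,314.2,215.5),(S,324.7,228.2));print("ball",b,"top@.187",plane(T,314.2,215.5,.187),"sc",plane(S,324.7,228.2,.187))
t=tri((T,365.7,178),(S,284,235));print("T",t,plane(T,365.7,178,.247),plane(S,284,235,.235))
e=[plane(T,375,167.5,.247),plane(T,357,187,.247)];print("Tdir",e,np.arctan2(*(e[0]-e[1])[1::-1]))
# base plate corners top face z .012 (crop TL(48,60) TR(342,92) BR(320,316) BL(22,282))
c=[plane(T,300+u/4,155+v/4,.012)[:2] for u,v in((48,60),(342,92),(320,316),(22,282))];print("plate",c)
print("sizes",[np.linalg.norm(c[i]-c[i-1]) for i in range(4)],"centre",np.mean(c,0))
print("cap",plane(T,300,155,.118))
for n,(u,v) in dict(spare=(416,191),).items():print(n,plane(T,u,v,.1))
o=robot.observe();print(R.from_quat(o["ee_rot"]).as_matrix())
E
```

```text
ball [0.51366628 0.02334218 0.18660829] top@.187 [0.51339099 0.02160946 0.187     ] sc [0.51422546 0.02501625 0.187     ]
T [ 0.57256787 -0.07017529  0.23466215] [ 0.56936856 -0.07045602  0.247     ] [ 0.57319021 -0.06876267  0.235     ]
Tdir [array([ 0.58823055, -0.08729089,  0.247     ]), array([ 0.55330172, -0.0548243 ,  0.247     ])] -0.7488802855308297
plate [array([0.64737397, 0.02822188]), array([ 0.62732596, -0.13720241]), array([ 0.50024827, -0.12172784]), array([0.52079029, 0.04349231])]
sizes [np.float64(0.1275014276726056), np.float64(0.16663468767954026), np.float64(0.1280164122693031), np.float64(0.1664922643523031)] centre [ 0.57393462 -0.04680401]
cap [0.65088022 0.05072898 0.118     ]
spare [ 0.57751575 -0.18745728  0.1       ]
[[ 9.59151407e-01  2.82892874e-01 -4.47790555e-04]
 [ 2.82893227e-01 -9.59150328e-01  1.43858992e-03]
 [-2.25316214e-05 -1.50650246e-03 -9.99998865e-01]]
```

```bash
python3 -m pendant '0.02 -0.02 -0.03 0.1; 0.05 -0.045 -0.05 0.2; 0.08 -0.075 -0.07 0.3; 0.115 -0.105 -0.09 0.3; 0.15 -0.135 -0.09 0.3; 0.18 -0.165 -0.09 0.3; 0.215 -0.195 -0.09 0.3; 0.25 -0.23 -0.09 0.3' 0.45; python3 - <<'E'
from workcell import robot
from h import *
o=robot.observe();print(o['q'],o['tool_pos'],R.from_quat(o["ee_rot"]).as_matrix()[:,0],o['width'])
E
```

```text
time_s: 0.9
tool_pos: [0.345, -0.2827, 0.3211]
ee_rot: [1.0, -0.007, 0.0, 0.0]
wrist_force: [0.9, -0.0, -0.5]
width: 0.451
[-6.86539256e-01 -1.43500358e-03 -2.17000005e-01  1.35518780e+00
  9.20516650e-06  2.46915232e+00] [ 0.34498012 -0.28271918  0.32107504] [ 9.99900611e-01 -1.40984576e-02  3.97812480e-05] 0.4512071836880014
```

```bash
python3 -m pendant '0.022 -0.037 0 -0.14; 0.043 -0.073 0 -0.28; 0.065 -0.11 0 -0.42; 0.087 -0.147 0 -0.56; 0.108 -0.183 0 -0.7; 0.13 -0.22 0 -0.84; 0.151 -0.257 0 -0.98; 0.173 -0.2935 0 -1.12'; python3 - <<'E'
from workcell import robot
from h import *
import cv2
o=robot.observe();m=robot.camera_model("wrist");im=robot.snapshot("wrist")[:,:,::-1]
cv2.imwrite("pics/w1.png",im);print(o['q'],o['tool_pos'],m)
np.save("m1.npy",m,allow_pickle=True)
for p in((.571,-.07,.247),(.522,.008,.187),(.5137,.0233,.187)):print(proj(m,p))
E
```

```text
time_s: 1.7
tool_pos: [0.5217, 0.0088, 0.321]
ee_rot: [0.849, 0.528, -0.0, -0.0]
wrist_force: [-0.3, -0.7, -1.2]
width: 0.451
[ 1.69276102e-02  1.44334441e-01 -5.92340728e-02  1.36774730e+00
 -1.68065360e-04  2.04562085e+00] [0.52165932 0.00877567 0.32101383] {'intrinsics': array([[366.60325127,   0.        , 321.44539532],
       [  0.        , 366.60325127, 238.83466532],
       [  0.        ,   0.        ,   1.        ]]), 'k1': 0.015011141194463128, 'eye': array([0.55507193, 0.07475034, 0.46484469]), 'attitude': array([ 0.96373474, -0.22432011, -0.03238752,  0.14087897])}
(np.float64(438.9803380303151), np.float64(322.2487689844279))
(np.float64(320.90939111125994), np.float64(228.50425696954977))
(np.float64(302.6112657242744), np.float64(215.98203751611362))
```

View pics/w1.png

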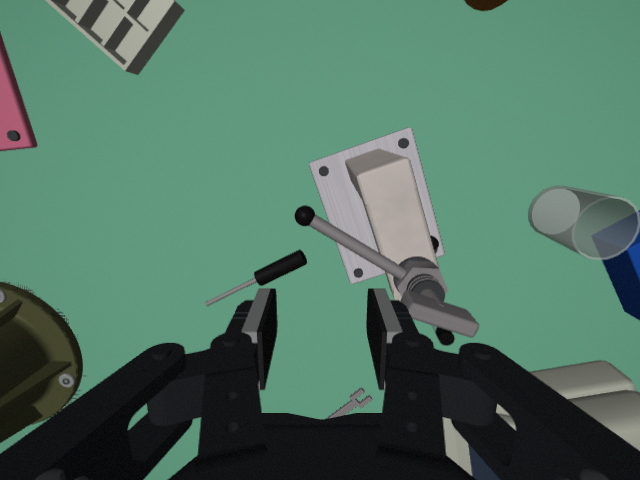

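The wrist view shows the ball at (304.5,215.5), about 2 px from the prediction. The T-handle's top face runs from about (412,295) to (478,325). I'll measure both with masks.

```bash
python3 - <<'E'
import cv2,numpy as np
from h import *
im=cv2.imread("pics/w1.png");m=np.load("m1.npy",allow_pickle=True).item()
b=(im[200:232,288:322].max(2)<55).astype(np.uint8);M=cv2.moments(b,True);u,v=288+M['m10']/M['m00'],200+M['m01']/M['m00'];print("ball",u,v,M['m00'],plane(m,u,v,.187))
c=cv2.resize(im[235:345,395:495],(800,880),interpolation=cv2.INTER_CUBIC)[80:680]
cv2.imwrite("pics/w1c.png",c)
E
```

```text
ball 304.19063545150505 215.25752508361205 299.0 [0.51506133 0.0232719  0.187     ]
```

View pics/w1c.png

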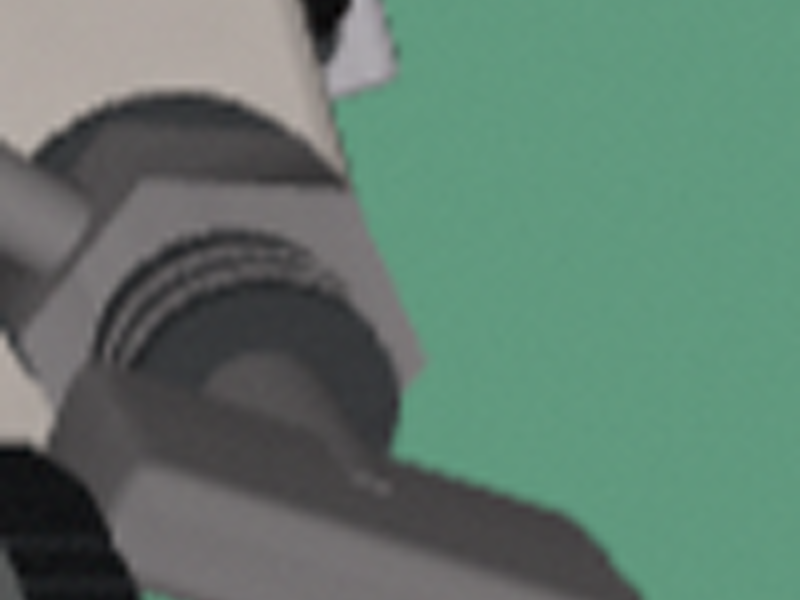

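```bash
python3 - <<'E'
import numpy as np
from h import *
from workcell import robot
m=np.load("m1.npy",allow_pickle=True).item()
t=plane(m,444.2,319.5,.247);print(t,t[:2]-[.51506,.02327],np.hypot(*(t[:2]-[.51506,.02327])))
a=plane(m,413.75,302.5,.247);b=plane(m,478,323,.247);print("Tdir",np.arctan2(*(b-a)[1::-1]),np.hypot(*(b-a)[:2]))
ax=np.array([.572,-.0705]);ball=np.array([.5147,.0232]);d=ball-ax;phi=np.arctan2(d[1],d[0]);print("phi",phi,np.hypot(*d))
o=robot.observe();Rm=R.from_quat(o['ee_rot']).as_matrix();print("yaw",np.arctan2(Rm[1,0],Rm[0,0]))
tgt=ax+.093*np.array([np.cos(phi),np.sin(phi)]);print(tgt,Rm.T@(np.r_[tgt,.177]-o['tool_pos']))
print(o['wrist_force'],o['ft_torque'])
E
```

```text
[ 0.57482987 -0.06960879  0.247     ] [ 0.05976987 -0.09287879] 0.110448663005649
Tdir -0.7864822834198111 0.04605535141891831
phi 2.11964785707947 0.10983159836768282
yaw 1.1221188564711446
[0.52348118 0.00884056] [-0.00541772  0.00116385  0.14332547]
[3.38343131 2.70281435 0.86597963] [ 0.24358915 -0.20057336 -0.03895801]
```

```bash
python3 -m pendant '-0.001 0 0 -0.14; -0.002 0 0.01 -0.28; -0.003 0 0.02 -0.42; -0.004 0 0.03 -0.56; -0.005 0.001 0.04 -0.7; -0.005 0.001 0.05 -0.84; -0.005 0.001 0.06 -0.98; -0.005 0.001 0.07 -1.0' 0.35; python3 -m pendant '0 0 0.02 0;0 0 0.04 0;0 0 0.06 0;0 0 0.077 0;0 0 0.077 0;0 0 0.077 0;0 0 0.077 0;0 0 0.077 0'; cat > st.py <<'E'
from workcell import robot
from h import *
import sys
o=robot.observe();Rm=R.from_quat(o['ee_rot']).as_matrix()
ax=np.array([.573,-.070]);p=o['tool_pos'];d=p[:2]-ax;f=o['wrist_force'];t=o['ft_torque']
print("t",round(o['time_s'],2),"yaw",np.arctan2(Rm[1,0],Rm[0,0]).round(3),"p",p.round(4),"r",np.hypot(*d).round(4),"phi",(np.arctan2(d[1],d[0])%(2*np.pi)).round(3),"F",f.round(2),"M",t.round(3),"Maxis",(t[2]+d[0]*f[1]-d[1]*f[0]).round(3),"q6",o['q'][5].round(2),"w",o['width'].round(3))
if len(sys.argv)>1:
    # rows for arc about axis: args phi_end n z r
    pe,n,z,r=map(float,sys.argv[1:5]);n=int(n)
    psi=np.arctan2(Rm[1,0],Rm[0,0])%(2*np.pi);ph0=np.arctan2(d[1],d[0])%(2*np.pi)
    for k in range(1,n+1):
        a=ph0+(pe-ph0)*k/n;x=ax+r*np.array([np.cos(a),np.sin(a)])
        s=Rm.T@(np.r_[x,z]-p);print("%.3f %.3f %.3f %.2f"%(*s,-(a-psi)),end="; ")
    print()
E
python3 st.py 3.78 16 0.177 0.093
```

```text
time_s: 2.55
tool_pos: [0.5196, 0.0019, 0.2505]
ee_rot: [0.494, 0.869, -0.0, -0.0]
wrist_force: [-0.6, 0.0, -1.1]
width: 0.351
time_s: 3.35
tool_pos: [0.5207, 0.0021, 0.1754]
ee_rot: [0.495, 0.869, 0.0, 0.001]
wrist_force: [-0.1, -1.0, -0.8]
width: 0.348Traceback (most recent call last):
  File "st.py", line 6, in <module>
    print("t",round(o['time_s'],2),"yaw",np.arctan2(Rm[1,0],Rm[0,0]).round(3),"p",p.round(4),"r",np.hypot(*d).round(4),"phi",(np.arctan2(d[1],d[0])%(2*np.pi)).round(3),"F",f.round(2),"M",t.round(3),"Maxis",(t[2]+d[0]*f[1]-d[1]*f[0]).round(3),"q6",o['q'][5].round(2),"w",o['width'].round(3))
                                                                                                                                                                                                                                                                              ^^^^^^^^^^^^^^^^
AttributeError: 'float' object has no attribute 'round'
```

```bash
sed -i "s/o\['width'\].round(3)/round(float(o['width']),3)/" st.py; python3 st.py 3.78 16 0.177 0.093
```

```text
t 3.35 yaw 2.106 p [0.5207 0.0021 0.1754] r 0.0891 phi 2.198 F [-0.08 -0.99 -0.82] M [ 0.003  0.018 -0.006] Maxis 0.051 q6 1.04 w 0.348
0.003 -0.009 -0.002 -0.19; 0.000 -0.018 -0.002 -0.29; -0.003 -0.027 -0.002 -0.39; -0.007 -0.035 -0.002 -0.49; -0.011 -0.043 -0.002 -0.59; -0.017 -0.051 -0.002 -0.69; -0.023 -0.057 -0.002 -0.78; -0.030 -0.064 -0.002 -0.88; -0.037 -0.069 -0.002 -0.98; -0.045 -0.074 -0.002 -1.08; -0.053 -0.078 -0.002 -1.18; -0.062 -0.081 -0.002 -1.28; -0.071 -0.083 -0.002 -1.38; -0.080 -0.084 -0.002 -1.48; -0.089 -0.085 -0.002 -1.57; -0.098 -0.084 -0.002 -1.67;
```

```bash
python3 -m pendant '0.003 -0.009 -0.002 -0.13; 0 -0.018 -0.002 -0.27; -0.003 -0.027 -0.002 -0.39; -0.007 -0.035 -0.002 -0.49; -0.011 -0.043 -0.002 -0.59; -0.017 -0.051 -0.002 -0.69; -0.023 -0.057 -0.002 -0.78; -0.030 -0.064 -0.002 -0.88'; python3 st.py 3.82 9 0.179 0.093
```

```text
time_s: 4.15
tool_pos: [0.4814, -0.0563, 0.1776]
ee_rot: [0.075, 0.997, 0.001, 0.001]
wrist_force: [0.9, 1.8, 1.6]
width: 0.35
t 4.15 yaw 2.991 p [ 0.4814 -0.0563  0.1776] r 0.0927 phi 2.993 F [0.93 1.81 1.56] M [ 0.289 -0.286 -0.003] Maxis -0.182 q6 0.03 w 0.35
-0.000 -0.009 -0.001 -0.09; -0.001 -0.017 -0.001 -0.19; -0.003 -0.025 -0.001 -0.28; -0.006 -0.033 -0.001 -0.37; -0.009 -0.041 -0.001 -0.46; -0.014 -0.049 -0.001 -0.55; -0.018 -0.056 -0.001 -0.65; -0.024 -0.062 -0.001 -0.74; -0.030 -0.068 -0.001 -0.83;
```

```bash
python3 -m pendant '0 -0.010 -0.001 -0.10; -0.001 -0.019 -0.001 -0.21; -0.004 -0.028 -0.001 -0.32; -0.007 -0.037 -0.001 -0.42; -0.012 -0.046 -0.001 -0.52; -0.017 -0.054 -0.001 -0.63; -0.023 -0.061 -0.001 -0.73; -0.030 -0.068 -0.001 -0.83'; python3 st.py;python3 -m pendant '0 0 0 0;0 0 0 0;0 0.003 0 0;0 0.006 0 0;0 0.009 0 0;0 0.009 0 0;0 0.009 0 0;0 0.009 0 0'; python3 - <<'E'
from workcell import robot
from h import *
import cv2
m=robot.camera_model("top");im=robot.snapshot("top")[:,:,::-1]
cv2.imwrite("pics/t2.png",cv2.resize(im[150:250,300:420],(720,600),interpolation=2))
m=robot.camera_model("wrist")
cv2.imwrite("pics/w2.png",robot.snapshot("wrist")[:,:,::-1])
np.save("m2.npy",m,allow_pickle=True)
E
python3 st.py
```

```text
time_s: 4.95
tool_pos: [0.5002, -0.1282, 0.1784]
ee_rot: [-0.333, 0.943, 0.0, 0.001]
wrist_force: [-0.1, 1.8, 2.0]
width: 0.352
t 4.95 yaw -2.463 p [ 0.5002 -0.1282  0.1784] r 0.0932 phi 3.816 F [-0.13  1.79  1.98] M [ 0.423  0.029 -0.009] Maxis -0.147 q6 -0.93 w 0.352
time_s: 5.75
tool_pos: [0.4939, -0.1211, 0.1774]
ee_rot: [-0.331, 0.944, -0.0, 0.0]
wrist_force: [0.7, 0.2, 0.3]
width: 0.347
t 5.85 yaw -2.467 p [ 0.4939 -0.1212  0.1773] r 0.0943 phi 3.716 F [-0.61 -0.44 -0.31] M [-0.013 -0.022 -0.025] Maxis -0.021 q6 -0.92 w 0.348
```

View pics/w2.png

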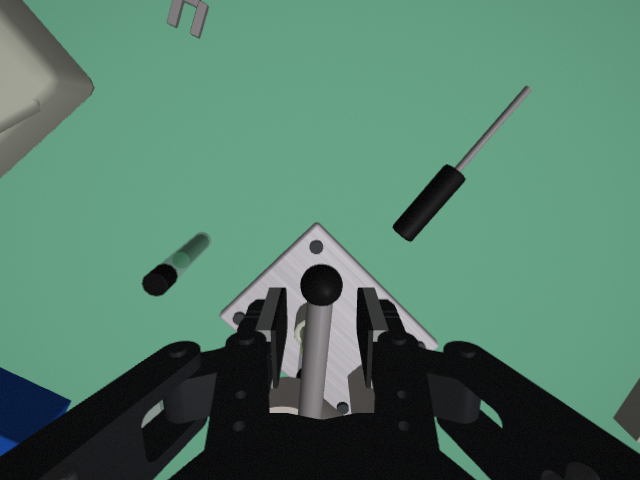

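The bar sits between the fingers with its ball at (321,285). The torque fell to about 0.15 N m, so the nut looks loose. I'll measure the bar angle and plan the T-handle grasp.

```bash
python3 - <<'E'
import cv2
from h import *
from workcell import robot
m=np.load("m2.npy",allow_pickle=True).item()
p1=np.array([.5147,.0232]);p2=plane(m,321,285,.1935)[:2];print(p2)
ch=p2-p1;L=np.hypot(*ch);mid=(p1+p2)/2;n=np.array([-ch[1],ch[0]])/L;h=np.sqrt(.11**2-L*L/4);ax=mid+n*h;print("axis?",ax,mid-n*h)
for a in(ax,mid-n*h,np.array([.573,-.07])):
  print([np.arctan2(*(p-a)[::-1])%6.283 for p in(p1,p2)])
o=robot.observe();Rm=R.from_quat(o['ee_rot']).as_matrix()
a=np.array([.573,-.07]);print("to T (tool axes)",Rm.T@(np.r_[a,.218]-o['tool_pos']), "yaw",np.arctan2(Rm[1,0],Rm[0,0]), "want", -.77+np.pi)
E
```

```text
[ 0.48238026 -0.13096411]
axis? [ 0.57369955 -0.06963885] [ 0.42338071 -0.03812525]
[np.float64(2.1369141554220143), np.float64(3.732781452796961)]
[np.float64(0.5913741063867535), np.float64(5.278321501832222)]
[np.float64(2.1297813329881023), np.float64(3.7336072112618166)]
to T (tool axes) [-0.09377636 -0.00946859 -0.04068109] yaw -2.466526163961662 want 2.371592653589793
```

```bash
python3 -m pendant '0 0 -0.04 0;0 0 -0.08 0;0 0 -0.12 0;-0.018 -0.002 -0.12 0.14;-0.036 -0.004 -0.12 0.28;-0.055 -0.006 -0.12 0.42;-0.074 -0.008 -0.12 0.56;-0.094 -0.0095 -0.12 0.70' 0.5; python3 -m pendant '0 0 0 0.14;0 0 0 0.28;0 0 0 0.42;0 0 0 0.56;0 0 0 0.70;0 0 0 0.744;0 0 0 0.744;0 0 0 0.744'; python3 st.py; python3 - <<'E'
from workcell import robot
from h import *
import cv2
o=robot.observe();m=robot.camera_model("wrist");cv2.imwrite("pics/w3.png",robot.snapshot("wrist")[200:480,120:520,::-1])
Rm=R.from_quat(o['ee_rot']).as_matrix();print("shift",Rm.T@(np.r_[.5735,-.0698,.218]-o['tool_pos']))
E
```

```text
time_s: 6.65
tool_pos: [0.5737, -0.0695, 0.2973]
ee_rot: [0.015, 1.0, -0.0, -0.0]
wrist_force: [-0.8, -0.7, 0.8]
width: 0.501
time_s: 7.45
tool_pos: [0.5731, -0.0699, 0.2972]
ee_rot: [0.374, 0.927, -0.0, -0.0]
wrist_force: [0.4, -0.1, -0.0]
width: 0.499
t 7.45 yaw 2.374 p [ 0.5731 -0.0699  0.2972] r 0.0002 phi 0.812 F [ 0.39 -0.14 -0.02] M [ 0.003  0.022 -0.008] Maxis -0.008 q6 0.65 w 0.499
shift [-0.00023128  0.00032568  0.07922539]
```

View pics/w3.png

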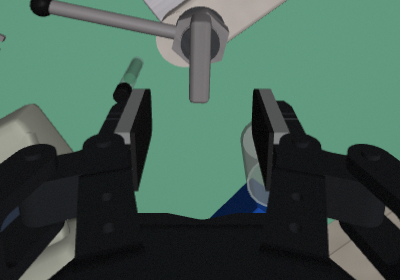

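The handle at crop column 201 is aligned with and centred between the jaws, whose centre is at column 202. Next I descend and grip.

```bash
python3 -m pendant '0 0 0.03 0;0 0 0.055 0;0 0 0.07 0;0 0 0.079 0;0 0 0.079 0;0 0 0.079 0;0 0 0.079 0;0 0 0.079 0'; python3 -m pendant '0 0 0 0;0 0 0 0;0 0 0 0;0 0 0 0;0 0 0 0;0 0 0 0;0 0 0 0;0 0 0 0' 0 25; python3 st.py
```

```text
time_s: 8.3
tool_pos: [0.5737, -0.0699, 0.2193]
ee_rot: [0.375, 0.927, 0.0, 0.001]
wrist_force: [0.2, 0.3, 0.1]
width: 0.5
time_s: 9.1
tool_pos: [0.5725, -0.0708, 0.2187]
ee_rot: [0.375, 0.927, -0.001, -0.0]
wrist_force: [-3.7, -2.8, 3.9]
width: 0.138
t 9.1 yaw 2.372 p [ 0.5725 -0.0708  0.2187] r 0.0009 phi 4.086 F [-3.68 -2.77  3.91] M [-0.684  0.78  -0.103] Maxis -0.104 q6 0.65 w 0.138
```

```bash
python3 -m pendant '0 -0.0005 0 0;0 -0.001 0 0.04;0 -0.001 0 0.08;0 -0.001 0 0.12;0 -0.001 0 0.17;0 -0.001 0 0.22;0 -0.001 0 0.26;0 -0.001 0 0.30' 0 60; python3 st.py;python3 -m pendant '0 0 0 0.01;0 0 0 0.02;0 0 0 0.02;0 0 0 0.02;0 0 0 0.02;0 0 0 0.02;0 0 0 0.02;0 0 0 0.02'; python3 st.py
```

```text
time_s: 9.9
tool_pos: [0.5724, -0.0708, 0.2188]
ee_rot: [0.51, 0.86, -0.0, 0.0]
wrist_force: [-2.8, -2.3, 4.0]
width: 0.13
t 9.9 yaw 2.071 p [ 0.5724 -0.0708  0.2188] r 0.001 phi 4.055 F [-2.8  -2.3   3.98] M [-0.453  0.643  0.082] Maxis 0.081 q6 0.95 w 0.13
time_s: 10.7
tool_pos: [0.5724, -0.0708, 0.2188]
ee_rot: [0.518, 0.856, -0.0, 0.0]
wrist_force: [-4.1, -2.3, 5.5]
width: 0.133
t 10.7 yaw 2.053 p [ 0.5724 -0.0708  0.2188] r 0.001 phi 4.049 F [-4.06 -2.32  5.45] M [-0.426  0.748  0.   ] Maxis -0.002 q6 0.97 w 0.133
```

```bash
for i in 1; do python3 -m pendant '0 0 0 0.0125;0 0 0 0.025;0 0 0 0.0375;0 0 0 0.05;0 0 0 0.0625;0 0 0 0.075;0 0 0 0.0875;0 0 0 0.10' >/dev/null; python3 st.py; python3 -m pendant '0 0 0 0.0125;0 0 0 0.025;0 0 0 0.0375;0 0 0 0.05;0 0 0 0.0625;0 0 0 0.075;0 0 0 0.0875;0 0 0 0.10' >/dev/null; python3 st.py; done
```

```text
t 11.5 yaw 1.953 p [ 0.5724 -0.0708  0.2188] r 0.001 phi 4.036 F [-3.28 -2.52  5.17] M [-0.453  0.636  0.087] Maxis 0.086 q6 1.07 w 0.129
t 12.3 yaw 1.853 p [ 0.5723 -0.0708  0.2188] r 0.0011 phi 4.041 F [-2.74 -2.23  4.45] M [-0.439  0.673  0.098] Maxis 0.097 q6 1.17 w 0.129
```

```bash
python3 -m pendant '0 0 0 0.0125;0 0 0 0.025;0 0 0 0.0375;0 0 0 0.05;0 0 0 0.0625;0 0 0 0.075;0 0 0 0.0875;0 0 0 0.10' >/dev/null; python3 st.py; python3 -m pendant '0 0 0 0.0125;0 0 0 0.025;0 0 0 0.0375;0 0 0 0.05;0 0 0 0.0625;0 0 0 0.075;0 0 0 0.0875;0 0 0 0.10' >/dev/null; python3 st.py
```

```text
t 13.1 yaw 1.753 p [ 0.5723 -0.0708  0.2188] r 0.0011 phi 4.012 F [-3.36 -3.06  4.61] M [-0.426  0.734  0.083] Maxis 0.082 q6 1.27 w 0.129
t 13.9 yaw 1.653 p [ 0.5723 -0.0708  0.2188] r 0.0011 phi 3.98 F [-3.4  -2.15  5.87] M [-0.455  0.777  0.06 ] Maxis 0.059 q6 1.37 w 0.127
```

```bash
python3 -m pendant '0 0 0 0.0125;0 0 0 0.025;0 0 0 0.0375;0 0 0 0.05;0 0 0 0.0625;0 0 0 0.075;0 0 0 0.0875;0 0 0 0.10' >/dev/null; python3 st.py; python3 -m pendant '0 0 0 0.0125;0 0 0 0.025;0 0 0 0.0375;0 0 0 0.05;0 0 0 0.0625;0 0 0 0.075;0 0 0 0.0875;0 0 0 0.10' >/dev/null; python3 st.py
```

```text
t 14.7 yaw 1.553 p [ 0.5722 -0.0709  0.2188] r 0.0011 phi 3.99 F [-3.6  -2.44  6.02] M [-0.498  0.732  0.03 ] Maxis 0.028 q6 1.47 w 0.132
t 15.5 yaw 1.453 p [ 0.5722 -0.0708  0.2188] r 0.0012 phi 3.953 F [-3.56 -2.04  5.29] M [-0.473  0.82   0.143] Maxis 0.141 q6 1.57 w 0.129
```

```bash
for k in 1; do python3 -m pendant '0 0 0 0.006;0 0 0 0.012;0 0 0 0.018;0 0 0 0.025;0 0 0 0.031;0 0 0 0.037;0 0 0 0.043;0 0 0 0.05' >/dev/null; python3 st.py; python3 -m pendant '0 0 0 0.006;0 0 0 0.012;0 0 0 0.018;0 0 0 0.025;0 0 0 0.031;0 0 0 0.037;0 0 0 0.043;0 0 0 0.05' >/dev/null; python3 st.py; done
```

```text
t 16.3 yaw 1.403 p [ 0.5722 -0.0708  0.2188] r 0.0012 phi 3.947 F [-3.27 -2.17  6.16] M [-0.462  0.858  0.081] Maxis 0.08 q6 1.62 w 0.13
t 17.1 yaw 1.353 p [ 0.5722 -0.0708  0.2188] r 0.0012 phi 3.91 F [-4.82 -2.13  6.53] M [-0.417  0.86   0.204] Maxis 0.202 q6 1.67 w 0.134
```

```bash
cat > av.py <<'E'
from workcell import robot
import numpy as np
v=[];f=[]
for i in range(8):
    o=robot.observe();v.append(o['ft_torque'][2]);f.append(o['wrist_force'].copy());robot.snapshot("top")
print("Mz",np.mean(v).round(3),np.std(v).round(3),"F",np.mean(f,0).round(2),"t",round(o['time_s'],2))
E
python3 av.py; python3 -m pendant '0 0 0 0.006;0 0 0 0.012;0 0 0 0.018;0 0 0 0.025;0 0 0 0.031;0 0 0 0.037;0 0 0 0.043;0 0 0 0.05' >/dev/null; python3 st.py;python3 av.py
```

```text
Mz 0.101 0.046 F [-3.62 -1.96  6.01] t 17.45
t 18.3 yaw 1.303 p [ 0.5722 -0.0708  0.2188] r 0.0012 phi 3.934 F [-4.68 -2.32  6.62] M [-0.444  0.832  0.171] Maxis 0.169 q6 1.72 w 0.131
Mz 0.165 0.014 F [-3.82 -1.88  6.01] t 18.65
```

```bash
python3 -m pendant '0 0 0 0.006;0 0 0 0.012;0 0 0 0.018;0 0 0 0.025;0 0 0 0.031;0 0 0 0.037;0 0 0 0.043;0 0 0 0.05' >/dev/null; python3 st.py;python3 av.py
```

```text
t 19.5 yaw 1.254 p [ 0.5722 -0.0708  0.2188] r 0.0012 phi 3.919 F [-4.86 -2.53  5.79] M [-0.451  0.862  0.222] Maxis 0.22 q6 1.77 w 0.132
Mz 0.17 0.028 F [-3.66 -2.45  5.95] t 19.85
```

```bash
python3 -m pendant '0 0 0 0.006;0 0 0 0.012;0 0 0 0.018;0 0 0 0.025;0 0 0 0.031;0 0 0 0.037;0 0 0 0.043;0 0 0 0.05' >/dev/null; python3 st.py;python3 av.py
```

```text
t 20.7 yaw 1.204 p [ 0.5721 -0.0708  0.2188] r 0.0012 phi 3.888 F [-3.91 -3.42  6.12] M [-0.426  0.878  0.271] Maxis 0.271 q6 1.82 w 0.127
Mz 0.197 0.041 F [-3.73 -2.25  6.06] t 21.05
```

```bash
python3 -m pendant '0 0 0 0;0 0 0 0;0 0 0 0;0 0 0 0;0 0 -0.02 0;0 0 -0.04 0;0 0 -0.06 0;0 0 -0.08 0' 0.5; python3 -m pendant '-0.009 -0.007 0 -0.14;-0.018 -0.013 0 -0.28;-0.028 -0.020 0 -0.42;-0.037 -0.026 0 -0.56;-0.047 -0.033 0 -0.70;-0.056 -0.04 0 -0.84;-0.065 -0.046 0 -0.98;-0.0745 -0.0527 0 -1.12';python3 -m pendant '0 0 0 -0.14;0 0 0 -0.28;0 0 0 -0.42;0 0 0 -0.56;0 0 0 -0.70;0 0 0 -0.84;0 0 0 -0.98;0 0 0 -1.12' 0.35;python3 -m pendant '0 0 0 -0.14;0 0 0 -0.28;0 0 0.0 -0.29;0 0 0 -0.29;0 0 0 -0.29;0 0 0 -0.29;0 0 0 -0.29;0 0 0 -0.29'; python3 st.py; python3 - <<'E'
from workcell import robot
import cv2,numpy as np
a=robot.snapshot("wrist")[:,:,::-1];b=robot.snapshot("scene")[200:320,250:350,::-1]
cv2.imwrite("pics/w4.png",np.hstack([a[:,200:440],cv2.resize(b,(400,480),interpolation=2)]))
E
```

```text
time_s: 21.9
tool_pos: [0.5724, -0.0704, 0.299]
ee_rot: [0.825, 0.566, 0.0, -0.0]
wrist_force: [0.4, -0.6, 0.1]
width: 0.496
time_s: 22.7
tool_pos: [0.4962, -0.1212, 0.2982]
ee_rot: [0.395, 0.919, 0.0, 0.0]
wrist_force: [1.4, -0.6, 1.0]
width: 0.501
time_s: 23.5
tool_pos: [0.4965, -0.121, 0.2982]
ee_rot: [-0.153, 0.988, 0.0, 0.0]
wrist_force: [-0.5, -0.1, -0.7]
width: 0.352
time_s: 24.3
tool_pos: [0.4965, -0.1211, 0.2983]
ee_rot: [-0.291, 0.957, -0.0, 0.0]
wrist_force: [0.0, -0.1, 0.2]
width: 0.349
t 24.3 yaw -2.551 p [ 0.4965 -0.1211  0.2983] r 0.092 phi 3.73 F [ 0.02 -0.05  0.16] M [-0.046  0.016  0.032] Maxis 0.037 q6 -0.83 w 0.349
```

View pics/w4.png

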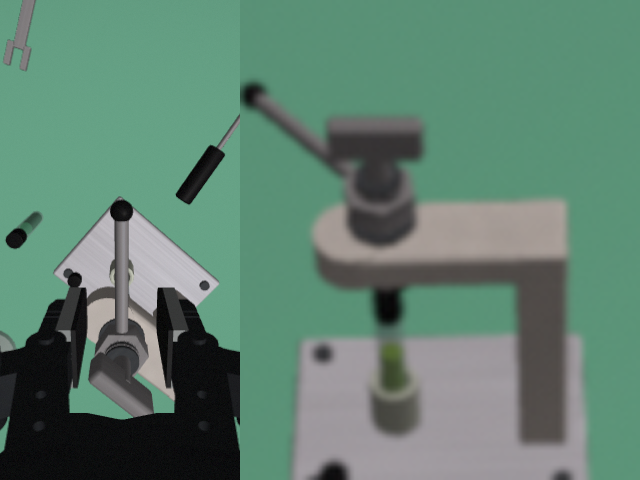

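The bar is centred between the jaws, and the vial stands upright with the rod close to its cap. Next I descend.

```bash
python3 -m pendant '0 0 0.03 0;0 0 0.06 0;0 0 0.09 0;0 0 0.11 0;0 0 0.121 0;0 0 0.121 0;0 0 0.121 0;0 0 0.121 0'; sed -i 's/ax=np.array(\[.573,-.070\])/ax=np.array([.5735,-.0698])/' st.py; sed -i 's/^print("Mz".*/&\nd=o["tool_pos"][:2]-[.5735,-.0698];F=np.array(f);T=np.array(v)+d[0]*F[:,1]-d[1]*F[:,0];print("Maxis",T.mean().round(3),T.std().round(3))/' av.py; python3 av.py; python3 st.py 3.45 8 0.177 0.093
```

```text
time_s: 25.2
tool_pos: [0.4974, -0.1213, 0.1786]
ee_rot: [-0.291, 0.957, -0.001, 0.001]
wrist_force: [0.4, 0.1, -0.3]
width: 0.352
Mz 0.002 0.025 F [ 0.08  0.24 -0.26] t 25.55
Maxis -0.011 0.034
t 25.6 yaw -2.55 p [ 0.4965 -0.1211  0.1775] r 0.0925 phi 3.729 F [0.91 0.42 0.1 ] M [0.025 0.042 0.012] Maxis 0.026 q6 -0.83 w 0.351
0.000 0.003 0.000 0.04; 0.000 0.006 0.000 0.07; -0.000 0.010 0.000 0.11; -0.000 0.013 0.000 0.14; -0.001 0.016 0.000 0.18; -0.002 0.019 0.000 0.21; -0.002 0.023 0.000 0.25; -0.003 0.026 0.000 0.28;
```

```bash
python3 -m pendant '0 0.003 0 0.04;0 0.006 0 0.07;0 0.010 0 0.11;-0.001 0.013 0 0.14;-0.001 0.016 0 0.18;-0.002 0.019 0 0.21;-0.002 0.023 0 0.25;-0.003 0.026 0 0.28' >/dev/null; python3 st.py
python3 -m pendant '0 0.0012 0 0.0125;0 0.0023 0 0.025;0 0.0035 0 0.0375;0 0.0047 0 0.05;0 0.0058 0 0.0625;0 0.0070 0 0.075;0 -0.0 0 0; 0 0.0093 0 0.1' >/dev/null; python3 st.py
```

```text
t 26.4 yaw -2.832 p [ 0.4846 -0.098   0.1774] r 0.0933 phi 3.449 F [ 0.34 -2.25 -0.79] M [-0.279 -0.092  0.058] Maxis 0.268 q6 -0.51 w 0.353
t 27.2 yaw -2.932 p [ 0.482  -0.0897  0.1774] r 0.0937 phi 3.355 F [ 0.99 -0.55 -0.24] M [-0.2   -0.376  0.04 ] Maxis 0.109 q6 -0.39 w 0.352
```

```bash
for i in 1; do python3 -m pendant '0 0.0012 0 0.0125;0 0.0023 0 0.025;0 0.0035 0 0.0375;0 0.0047 0 0.05;0 0.0058 0 0.0625;0 0.0070 0 0.075;0 0.0081 0 0.0875;-0.0005 0.0093 0 0.1' >/dev/null; python3 st.py; python3 -m pendant '0 0.0012 0 0.0125;0 0.0023 0 0.025;0 0.0035 0 0.0375;0 0.0047 0 0.05;0 0.0058 0 0.0625;0 0.0070 0 0.075;0 0.0081 0 0.0875;-0.0005 0.0093 0 0.1' >/dev/null; python3 st.py; done
```

```text
t 28.0 yaw -3.031 p [ 0.4801 -0.0797  0.1773] r 0.0939 phi 3.247 F [ 1.53 -0.84 -0.35] M [-0.177 -0.274  0.035] Maxis 0.129 q6 -0.27 w 0.347
t 28.8 yaw -3.131 p [ 0.4795 -0.0704  0.1773] r 0.094 phi 3.148 F [ 2.29 -0.25 -2.  ] M [-0.254 -0.468  0.083] Maxis 0.108 q6 -0.16 w 0.349
```

```bash
for i in 1; do python3 -m pendant '0 0.0012 0 0.0125;0 0.0023 0 0.025;0 0.0035 0 0.0375;0 0.0047 0 0.05;0 0.0058 0 0.0625;0 0.0070 0 0.075;0 0.0081 0 0.0875;-0.0005 0.0093 0 0.1' >/dev/null; python3 st.py; python3 -m pendant '0 0.0012 0 0.0125;0 0.0023 0 0.025;0 0.0035 0 0.0375;0 0.0047 0 0.05;0 0.0058 0 0.0625;0 0.0070 0 0.075;0 0.0081 0 0.0875;-0.0005 0.0093 0 0.1' >/dev/null; python3 st.py; done
```

```text
t 29.6 yaw 3.052 p [ 0.4799 -0.0611  0.1773] r 0.094 phi 3.049 F [ 1.96 -1.45 -1.33] M [-0.225 -0.481  0.009] Maxis 0.127 q6 -0.04 w 0.352
t 30.4 yaw 2.952 p [ 0.4812 -0.0519  0.1773] r 0.0941 phi 2.95 F [ 1.55 -0.89 -2.13] M [-0.326 -0.388  0.065] Maxis 0.119 q6 0.08 w 0.352
```

Still free at about 0.12 N m, so I carry on.

```bash
for i in 1; do python3 -m pendant '0 0.0012 0 0.0125;0 0.0023 0 0.025;0 0.0035 0 0.0375;0 0.0047 0 0.05;0 0.0058 0 0.0625;0 0.0070 0 0.075;0 0.0081 0 0.0875;-0.0005 0.0093 0 0.1' >/dev/null; python3 st.py; python3 -m pendant '0 0.0012 0 0.0125;0 0.0023 0 0.025;0 0.0035 0 0.0375;0 0.0047 0 0.05;0 0.0058 0 0.0625;0 0.0070 0 0.075;0 0.0081 0 0.0875;-0.0005 0.0093 0 0.1' >/dev/null; python3 st.py; done
```

```text
t 31.2 yaw 2.852 p [ 0.4834 -0.0428  0.1773] r 0.0941 phi 2.851 F [ 1.19 -1.7  -0.47] M [-0.328 -0.184  0.07 ] Maxis 0.191 q6 0.2 w 0.352
t 32.0 yaw 2.752 p [ 0.4866 -0.034   0.1773] r 0.094 phi 2.751 F [ 1.02 -1.11 -1.24] M [-0.317 -0.172  0.014] Maxis 0.075 q6 0.32 w 0.349
```

```bash
for i in 1; do python3 -m pendant '0 0.0012 0 0.0125;0 0.0023 0 0.025;0 0.0035 0 0.0375;0 0.0047 0 0.05;0 0.0058 0 0.0625;0 0.0070 0 0.075;0 0.0081 0 0.0875;-0.0005 0.0093 0 0.1' >/dev/null; python3 st.py; python3 -m pendant '0 0.0012 0 0.0125;0 0.0023 0 0.025;0 0.0035 0 0.0375;0 0.0047 0 0.05;0 0.0058 0 0.0625;0 0.0070 0 0.075;0 0.0081 0 0.0875;-0.0005 0.0093 0 0.1' >/dev/null; python3 st.py; done
```

```text
t 32.8 yaw 2.652 p [ 0.4906 -0.0257  0.1773] r 0.0939 phi 2.652 F [-0.34 -1.8  -1.07] M [-0.393 -0.123  0.054] Maxis 0.218 q6 0.44 w 0.349
t 33.6 yaw 2.552 p [ 0.4955 -0.0177  0.1773] r 0.0938 phi 2.553 F [ 0.64 -1.69 -2.18] M [-0.468 -0.121  0.038] Maxis 0.137 q6 0.55 w 0.351
```

```bash
for i in 1; do python3 -m pendant '0 0.0012 0 0.0125;0 0.0023 0 0.025;0 0.0035 0 0.0375;0 0.0047 0 0.05;0 0.0058 0 0.0625;0 0.0070 0 0.075;0 0.0081 0 0.0875;-0.0005 0.0093 0 0.1' >/dev/null; python3 st.py; python3 -m pendant '0 0.0012 0 0.0125;0 0.0023 0 0.025;0 0.0035 0 0.0375;0 0.0047 0 0.05;0 0.0058 0 0.0625;0 0.0070 0 0.075;0 0.0081 0 0.0875;-0.0005 0.0093 0 0.1' >/dev/null; python3 st.py; done
```

```text
t 34.4 yaw 2.452 p [ 0.501  -0.0103  0.1773] r 0.0938 phi 2.454 F [-0.41 -3.63 -2.37] M [-0.612 -0.114  0.051] Maxis 0.339 q6 0.67 w 0.354
t 35.2 yaw 2.352 p [ 0.5073 -0.0034  0.1772] r 0.0938 phi 2.355 F [ 0.64 -3.56 -3.59] M [-0.823 -0.179  0.085] Maxis 0.278 q6 0.78 w 0.347
```

```bash
python3 -m pendant '0 0.0012 0 0.0125;0 0.0023 0 0.025;0 0.0035 0 0.0375;0 0.0047 0 0.05;0 0.0058 0 0.0625;0 0.0070 0 0.075;0 0.0081 0 0.0875;-0.0005 0.0093 0 0.1' >/dev/null; python3 st.py; python3 av.py;  python3 -m pendant '0 0.0012 0 0.0125;0 0.0023 0 0.025;0 0.0035 0 0.0375;0 0.0047 0 0.05;0 0.0058 0 0.0625;0 0.0070 0 0.075;0 0.0081 0 0.0875;-0.0005 0.0093 0 0.1' >/dev/null; python3 st.py; python3 av.py
```

```text
t 36.0 yaw 2.252 p [0.5142 0.0028 0.1772] r 0.0937 phi 2.256 F [-0.41 -4.81 -3.6 ] M [-0.926 -0.093  0.106] Maxis 0.421 q6 0.9 w 0.352
Mz 0.097 0.029 F [ 0.51 -4.24 -3.33] t 36.35
Maxis 0.311 0.054
t 37.2 yaw 2.152 p [0.5218 0.0082 0.1772] r 0.0936 phi 2.156 F [-0.29 -3.6  -3.21] M [-0.974  0.142  0.081] Maxis 0.29 q6 1.01 w 0.348
Mz 0.071 0.028 F [-0.22 -4.04 -3.33] t 37.55
Maxis 0.297 0.051
```

```bash
python3 - <<'E'
from workcell import robot
import cv2,numpy as np
a=robot.snapshot("wrist")[:,:,::-1]
cv2.imwrite("pics/w5.png",cv2.resize(a[200:440,180:460],(700,600),interpolation=2))
np.save("m5.npy",robot.camera_model("wrist"),allow_pickle=True)
E
```

```text
(no output)
```

View pics/w5.png

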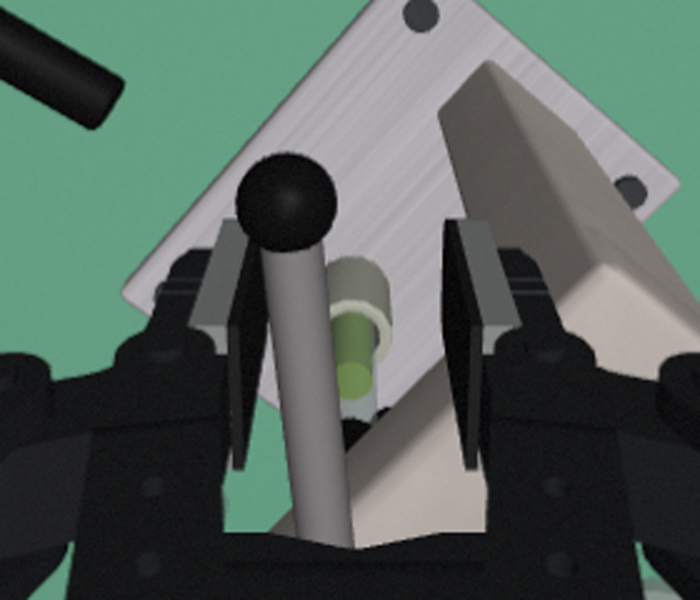

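The picture shows the left pad's edge bearing on the flank of the ball at (287,202), not on the bar, which explains the sideways force. I'll back off, move 7 mm inward and push again.

```bash
python3 - <<'E'
from h import *
m=np.load("m5.npy",allow_pickle=True).item();p=plane(m,294.8,280.8,.188)[:2]-[.5735,-.0698];print("bar phi",np.arctan2(p[1],p[0]),np.hypot(*p))
E
python3 -m pendant '0 -0.003 0 0;0 -0.005 0 0;-0.004 -0.005 0 0;-0.007 -0.005 0 0;-0.007 -0.003 0 0;-0.007 -0.001 0 0;-0.007 0.0 0 0;-0.007 0.001 0 0' >/dev/null; python3 st.py; python3 av.py;python3 -m pendant '0 0.0007 0 0.008;0 0.0013 0 0.016;0 0.002 0 0.024;0 0.0027 0 0.032;0 0.0034 0 0.04;0 0.0041 0 0.048;0 0.0047 0 0.056;0 0.0053 0 0.064' >/dev/null; python3 st.py; python3 av.py
```

```text
bar phi 2.2370687373852842 0.10969522559940624
t 38.45 yaw 2.153 p [0.5264 0.0029 0.1772] r 0.0867 phi 2.145 F [-1.97 -1.15  1.43] M [-0.211  0.322 -0.011] Maxis 0.186 q6 0.99 w 0.351
Mz 0.03 0.03 F [-1.22 -0.92  0.32] t 38.8
Maxis 0.162 0.055
t 39.65 yaw 2.088 p [0.531  0.0057 0.1772] r 0.0866 phi 2.083 F [-1.87 -3.74 -1.17] M [-0.901  0.411  0.07 ] Maxis 0.37 q6 1.06 w 0.351
Mz 0.048 0.024 F [-1.62 -3.73 -1.65] t 40.0
Maxis 0.329 0.043
```

```bash
python3 -m pendant '0 0.0009 0 0.01;0 0.0017 0 0.02;0 0.0026 0 0.03;0 0.0035 0 0.04;0 0.0043 0 0.05;0 0.0052 0 0.06;0 0.0061 0 0.07;-0.0003 0.0069 0 0.08' >/dev/null; python3 st.py; python3 av.py;python3 -m pendant '0 0.0009 0 0.01;0 0.0017 0 0.02;0 0.0026 0 0.03;0 0.0035 0 0.04;0 0.0043 0 0.05;0 0.0052 0 0.06;0 0.0061 0 0.07;-0.0003 0.0069 0 0.08' >/dev/null; python3 st.py; python3 av.py
```

```text
t 40.85 yaw 2.008 p [0.537  0.0091 0.1772] r 0.0869 phi 2.004 F [-3.56 -3.85 -1.11] M [-0.709  0.504  0.081] Maxis 0.503 q6 1.15 w 0.349
Mz 0.075 0.03 F [-2.43 -3.64 -1.42] t 41.2
Maxis 0.4 0.058
t 42.05 yaw 1.928 p [0.5434 0.0116 0.1772] r 0.0868 phi 1.926 F [-2.59 -3.63 -1.94] M [-0.835  0.615  0.012] Maxis 0.332 q6 1.24 w 0.351
Mz 0.058 0.024 F [-3.07 -3.4  -2.51] t 42.4
Maxis 0.411 0.057
```

```bash
python3 -m pendant '0 0.0009 0 0.01;0 0.0017 0 0.02;0 0.0026 0 0.03;0 0.0035 0 0.04;0 0.0043 0 0.05;0 0.0052 0 0.06;0 0.0061 0 0.07;-0.0003 0.0069 0 0.08' >/dev/null; python3 st.py; python3 av.py;python3 -m pendant '0 0.0009 0 0.01;0 0.0017 0 0.02;0 0.0026 0 0.03;0 0.0035 0 0.04;0 0.0043 0 0.05;0 0.0052 0 0.06;0 0.0061 0 0.07;-0.0003 0.0069 0 0.08' >/dev/null; python3 st.py; python3 av.py
```

```text
t 43.25 yaw 1.848 p [0.5496 0.0137 0.1771] r 0.0868 phi 1.849 F [-4.54 -3.41 -2.15] M [-0.801  0.848  0.048] Maxis 0.509 q6 1.32 w 0.351
Mz 0.068 0.024 F [-3.37 -3.62 -2.37] t 43.6
Maxis 0.436 0.063
t 44.45 yaw 1.768 p [0.5563 0.0154 0.1771] r 0.0869 phi 1.771 F [-4.16 -4.42 -2.84] M [-0.694  0.918  0.071] Maxis 0.501 q6 1.4 w 0.352
Mz 0.065 0.028 F [-4.13 -3.58 -3.  ] t 44.8
Maxis 0.477 0.048
```

```bash
python3 - <<'E'
from workcell import robot
from h import *
import cv2
m=robot.camera_model("wrist");a=robot.snapshot("wrist")[:,:,::-1];cv2.imwrite("pics/w6.png",a)
c=cv2.resize(a[220:340,230:410],(720,480),interpolation=2);cv2.imwrite("pics/w6c.png",c);np.save("m6.npy",m,allow_pickle=True)
E
```

```text
(no output)
```

View pics/w6c.png

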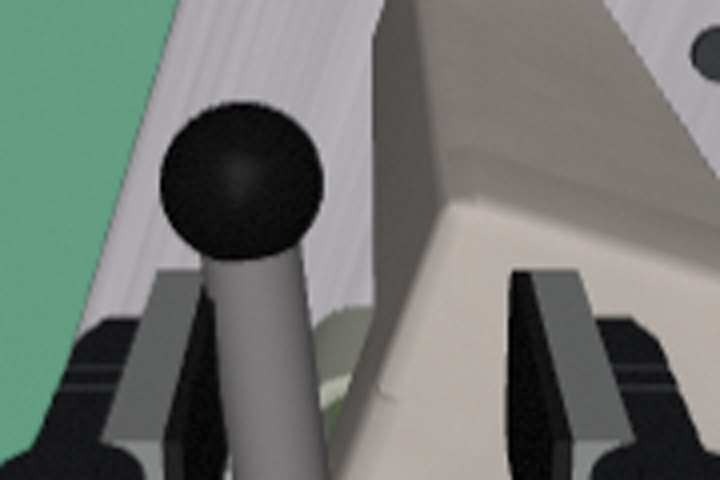

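Cleanly on the bar now, at the outer edge of the pad. The running torque is about 0.50 N m and the static torque 0.48. One more small step towards 0.6.

```bash
python3 - <<'E'
from h import *
m=np.load("m6.npy",allow_pickle=True).item();p=plane(m,290.5,265.2,.187)[:2]-[.5735,-.0698];print("bar phi",np.arctan2(p[1],p[0]),np.hypot(*p))
E
python3 -m pendant '0 0.0009 0 0.01;0 0.0017 0 0.02;0 0.0026 0 0.03;0 0.0035 0 0.04;0 0.0043 0 0.05;0 0.0052 0 0.06;0 0.0061 0 0.07;-0.0003 0.0069 0 0.08' >/dev/null; python3 st.py; python3 av.py
```

```text
bar phi 1.865258092798969 0.10985476108974636
t 45.7 yaw 1.688 p [0.5628 0.0164 0.1769] r 0.0868 phi 1.694 F [-5.01 -4.18 -2.34] M [-0.763  1.007  0.125] Maxis 0.601 q6 1.48 w 0.351
Mz 0.076 0.037 F [-4.39 -3.34 -2.89] t 46.05
Maxis 0.49 0.063
```

Running torque is 0.60 N m and static 0.49, so I stop here, back off and lift clear.

```bash
python3 -m pendant '0 -0.004 0 0;0 -0.008 0 0;0 -0.010 0 0;0 -0.010 0 0;0 -0.010 -0.03 0;0 -0.010 -0.06 0;0 -0.010 -0.09 0;0 -0.010 -0.12 0'; python3 -m pendant '0.01 0 0 0;0.03 0 0 0;0.05 0 0 0;0.07 0 0 0;0.08 0 0 0;0.08 0 0 0;0.08 0 0 0;0.08 0 0 0'; python3 av.py; python3 - <<'E'
from workcell import robot
from h import *
import cv2
m=robot.camera_model("wrist");w=robot.snapshot("wrist")[:,:,::-1];s=robot.snapshot("scene")[200:320,230:350,::-1]
cv2.imwrite("pics/w7.png",np.hstack([w[:,160:480],cv2.resize(s,(480,480),interpolation=2)]))
E
```

```text
time_s: 46.9
tool_pos: [0.5539, 0.0155, 0.2989]
ee_rot: [0.664, 0.748, 0.001, 0.0]
wrist_force: [0.4, -0.3, 1.0]
width: 0.353
time_s: 47.7
tool_pos: [0.5443, 0.0941, 0.2972]
ee_rot: [0.664, 0.747, -0.0, 0.0]
wrist_force: [-0.6, -0.1, 0.6]
width: 0.349
Mz 0.003 0.046 F [-0.24 -0.02 -0.31] t 48.05
Maxis 0.042 0.086
```

View pics/w7.png

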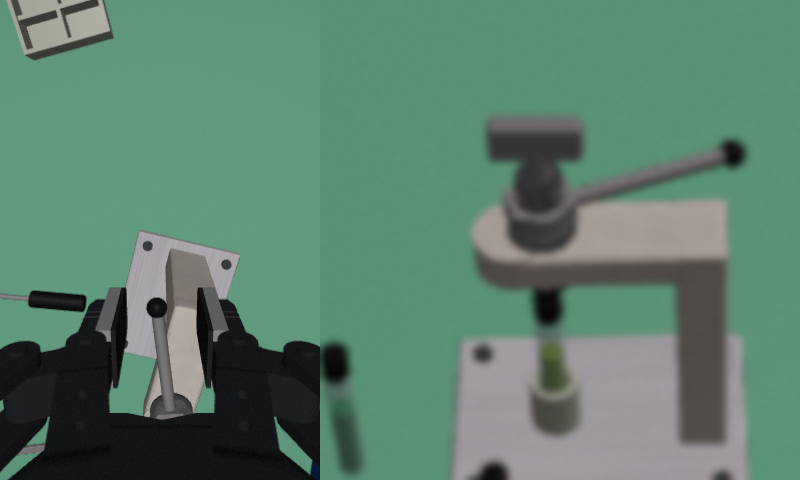

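The gripper is clear of everything. The nut's bar is at about 1.79 rad, the vial stands upright in its cup, and the T-handle has not moved. I'm handing in.

```bash
python3 -c "
from workcell import robot
print(robot.close_job())"
```

```text
the job is handed in; nothing more can be done
None
```

The job is handed in at about 48 s. My checks suggest it met the targets, but the robot gives no verdict and I could not measure the final contact forces directly.

- **Loosening:** I swung the nut's bar about 1.6 rad anticlockwise. The turning torque fell to about 0.12–0.15 N m, which fits a loose nut.
- **T-handle:** I turned it about 1.17 rad clockwise. The torque, about 0.1 N m while free, rose to about 0.2 N m held and 0.22–0.27 N m turning, which is roughly 15–20 N on the cap. I then let go.
- **Tightening:** I swung the bar back clockwise until it took 0.60 N m while turning and 0.49 N m held, then backed off and lifted clear.
- **Last checks:** The wrist force was near zero with the gripper in the air. The picture shows the vial upright in its cup, the T-handle unmoved, and the bystanders in view standing where they were.

Three things disagreed or went less well:
- **Ball contact:** During tightening the pad first caught the side of the ball. I saw this in a picture, backed off, moved 7 mm inward and pushed on the bar itself.
- **Torque slope:** The tightening torque rose only about 0.4 N m per rad, not the stated 0.9. From the angle alone the torque would be about 0.8–0.85 N m, above the 0.75 limit. I went by the measured torque.
- **Noise:** Single torque readings while turning the bar scattered by up to about 0.1 N m, so the final 0.60 is one reading backed by the trend.

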